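Change-over of the filament maker: fit the spool, pull the filter plate for inspection

ROBOT

A 6-joint arm with a two-finger parallel gripper is mounted at the origin on the work surface. World frame = base frame: x ahead of the robot, y to its left, z up, the work surface at z = 0. Lengths are in mm, angles in degrees, forces in N, time in s.
With the tool pointing down it reaches from about 300 to 850 mm from the base axis. Payload 4.2 kg.
Tool frame: the origin (TCP) lies at the very end of the fingers, on their centre line; the grasp point (between the pads) lies 19 mm behind it (env.grasp_offset is the distance from the TCP to the grasp point, in mm); z points along the fingers, y is the line along which they close (so a half turn about z gives the same grasp; the last joint's range is limited). The gripper opens to 91 mm and grips with 3 to 60 N. Pads are 32 mm wide; open, the fingers measure 118 mm over their backs; the gripper's body (76 mm by 178 mm) begins 60 mm behind the grasp point.
Start: joints at [65.26, 18.312, 89.639, -0, 72.044, -1.146], TCP at [230.153, 526.947, 213.976] pointing down, gripper open.
Joint ranges: [-177.97, 177.97], [-48.28, 115.42], [12.27, 149.76], [-77.06, 257.06], [2.81, 150.46], [-146.56, 146.56]. Speed limits (degrees/s): [147.25, 147.25, 180, 180, 180, 180].

INTERFACE

Orientations are given as [roll, pitch, yaw] about the fixed x, y, z axes, in that order (R = Rz(yaw) Ry(pitch) Rx(roll)).
In Python, from workcell import env gives the robot as it stands. The module is installed in compiled form; this text tells all that it offers.
- The arm moves only by the tool send_rows, never from a script. Its argument "motion" is a list of rows, each an object of numbers: "tx", "ty", "tz": the shift along the tool's x, y, z in units of 500 mm (1.0 is 500 mm); "rx", "ry", "rz": the turn, a rotation vector about the tool's x, y, z in units of 30 degrees (1.0 is 30 degrees); "gripper": the closure, from -1 (fully open) to 1 (shut). In form: [{"tx": .., "ty": .., "tz": .., "rx": .., "ry": .., "rz": .., "gripper": ..}, ...]. A call has 1 to 12 rows; each row shifts and turns the commanded pose from where the row before left it, along the tool's axes as they then stand; what a row does not reach is not made up. A row lasts 1/8 s, in which the tool goes at most 62.5 mm and 10.7 degrees, less where a joint would pass 70% of its speed; a pose out of reach is approached as far as the arm can. A call with a number of a shift or a turn outside -1 to 1 is refused whole. A call with a gripper value outside its range is refused whole. The fingers move at their own pace and stop on an object; "grip_force" is the grip in N (left out, the last holds). Time passes only in rows, so rows that do not move let the fingers close. It gives the time, the measured TCP pose, the force, the opening and the grip force at its end, in the units of the state.
- env.state(): the state, without advancing time (a new reading comes with each control period).
- env.grab_frame(name): name is "scene" or "top" or "wrist"; returns a dict with "frame" (480x640x3 uint8, red, green, blue), "vertical_fov" (degrees; the focal length in pixels is half the picture's height over the tangent of half this angle, whatever the lens; pixels are square), "cx", "cy" (the principal point, pixels), "k1" (the pictures are not rectified: a ray, as slopes to the right and down, at radius r is drawn at 1 + k1 r^2 times it, then the intrinsics apply), "rvec" (rotation vector, rad) and "tvec" (3), from world to camera coordinates, as OpenCV has them; the wrist camera has in their place "T_tool_cam" (4x4, takes a point from camera to tool coordinates, whose origin is the TCP and whose axes are the flange's). Camera axes: x right, y down, z forward; pixel columns grow to the right and rows downward; lengths in mm; the calibration is good to about 2 mm. A picture is of the moment at which its call begins: read the wrist's pose just before it. There is no depth.
- env.job_done(): hands the job in; it is judged then, once.
The state is a dict: "time_s": time; "qpos": joint angles; "qvel": joint speeds; "effort": joint torques, N m; "ee_pos": TCP position; "ee_rot": TCP orientation; "force": force on the tool from outside, world axes, zero at the start; "torque": the same for the moment, N m; "gripper_width": finger opening in mm; "gripper_force": force on a finger pad.
Only numpy, scipy, OpenCV 4.12 (cv2) and the standard library are available. Lean on these libraries where they do the work, as an engineer would, in place of code of your own. Each camera call takes 0.05 s, during which the arm holds its last target. There are 200 camera calls.

TASK

Get the filament maker ready for the next group: stand the empty spool upright on the winder's spindle, lowering it gently until it sits fully home, and let go of it. Then swing the maker's cover flap up past upright so that it stays open, draw the perforated filter plate (the one with the bar-shaped head, not the plain plate with the round stud, which stays in its slot) straight up out of its slot, and finish while still holding it steady and upright over the middle of the light pad, about 15 cm above it. Leave everything else on the table where it is, the spool on its spindle and the flap open.

Things in the scene. Friction and masses are not known exactly. Their poses are not given: they have to be found in the camera images.
- spool_mid (a point): Empty cardboard spool standing on the light pad, 72 mm tall; point on its axis half-way up. z: its axis, up. Two flanges 72 mm across, 5 mm thick, undersides 0 and 36 mm above its underside; above them a hub tube of 30 mm outer diameter, from 41 to 72 mm up (the place to grip). Through bore 18 mm. About 70 g.
- spindle_seat (a point): Winder: fixed grey block 110 x 110 x 25 mm with a round seat disc (52 mm across) and an upright steel spindle, 14 mm diameter. Point on the spindle axis at the disc's top face, 30 mm above the table; the spindle rises 80 mm above it, the last 8 mm tapered. White gear housing 45 mm high, 52 to 92 mm to its +x. Home: the spool's underside on this point.
- pad_top (a point): Light pad: flat white square plate 150 x 150 mm, 10 mm thick, lying fixed on the table; this point is the centre of its top face. The spool starts on it. Pad and winder are on opposite sides of the maker, either way round.
- flap_hinge (a point): Filament maker, fixed: grey filter well 150 (x) x 130 mm (y), rim 78 mm and floor 12 mm above the table, walls 5 mm; white motor housing 82 mm high, 75 to 175 mm to +x of this point. Point: middle of the flap's hinge line at the +y rim, 78 mm up; x along the hinge, the well's centre 65 mm to -y. An aluminium flap covers the well.
- flap (a joint): Opening angle of the cover flap (rad) about the hinge line: 0 shut, grows as its free (-y) edge swings up and over to +y; upright at 1.57, stop at 2.0. Starts shut or slightly ajar. Stiff hinge: it stays where it is left; about 2 N at the tab moves it.
- flap_tab (a point): Steel tab on the middle of the flap's free edge: 18 mm wide (along the hinge line), 8 mm thick, sticking out 38 mm beyond the flap panel (130 mm long from the hinge) and the well. Point in its mid-thickness, 155 mm from the hinge line along the flap, 4 mm above the hinge line when shut, 13 mm from the tab's tip. Free space beside and below it.
- filter_grip (a point): Middle of the bar-shaped head of the filter plate: head 10 mm thick (x), 30 mm wide (y), 14 mm high, its top 7 mm above this point, which is 53 mm above the plate's lower edge. Hidden under the flap at the start.
- filter_mid (a point): Filter plate: perforated steel, 6 mm thick (x), 36 wide (y), 60 tall with its head; point at its centre, 30 mm above its lower edge, 23 mm below filter_grip. z up. About 60 g. Stands loosely in one of two slots (guides 18 mm high, 1 mm play) on the well's floor, 50 mm apart along the maker's y. Faces look along the maker's x, 65 mm free there.
- blank_mid (a point): Plain plate in the other slot, same size but no holes and a round stud 10 mm in diameter and 14 mm high as its head; this point is at its centre, 30 mm above its lower edge. Leave it.
- bowl: Bystander, leave alone: terracotta mixing bowl, 140 mm across, 70 mm high. Origin at the centre of its underside.
- mug: Bystander, leave alone: clear measuring mug, 80 mm across, 100 mm high. Origin at the centre of its underside.
- jar: Bystander, leave alone: glass jar with a screw cap, 60 mm across, 75 mm high. Origin at the centre of its underside.
- vial: Bystander, leave alone: white bottle with a black cap, 32 mm across, 85 mm high. Origin at the centre of its underside.
- dropper: Bystander, leave alone: amber dropper bottle, 32 mm across, 70 mm high. Origin at the centre of its underside.
- brick: Bystander, leave alone: cork-like moulded sample brick, 70 x 100 x 30 mm. Origin at the centre of its underside.
- puck: Bystander, leave alone: flat round moulded sample, 60 mm across, 15 mm high. Origin at the centre of its underside.
There are look-alikes about, which are no part of the job. Of the things shaped like the part that bears spool_mid, the cardboard one is meant.

How it is judged (in metres and radians):
On the way, in this order (a step that is already met when the one before it is completed fails the run):
1. the spool sits fully home on the spindle and is let go (horizontal distance between spool_mid and spindle_seat below 0.006 m and z of spool_mid in the frame of spindle_seat between 0.03 and 0.04 m and angle between spool_mid's own z axis and vertical below 0.1 rad and contact force between the fingers and spool below 0.1 N and linear speed of spool below 0.03 m/s), for 0.2 s.
2. the flap is swung up past upright (value of joint flap above 1.58 rad), for 0.2 s.
3. the filter plate is drawn up clear of the well, held by the fingers (height (world z) of filter_mid above 0.115 m and contact force between the fingers and filter above 0.5 N), for 0.1 s.
At the end, for the whole second after the job is handed in: Fingers hold the filter plate still, upright within 0.25 rad, centre within 50 mm of the pad's middle and 100-250 mm above it; spool untouched, home on the spindle (6 mm off axis, 4 mm off seat); flap open over 1.5 rad; plain plate within 15 mm of its start (all of step 1 and horizontal distance between filter_mid and pad_top below 0.05 m and z of filter_mid in the frame of pad_top between 0.1 and 0.25 m and angle between filter_mid's own z axis and vertical below 0.25 rad and linear speed of filter below 0.03 m/s and angular speed of filter below 0.3 rad/s and contact force between the fingers and filter above 0.5 N and value of joint flap above 1.5 rad and distance of blank_mid from where it was at the start of the episode below 0.015 m); the arm keeps its last pose, push and grip.
It fails at once if a bystander is pushed away or knocked over (distance of any of bowl, mug, jar, vial, dropper, brick, puck from where it was at the start of the episode above 0.03 m or angle between any of mug, jar, vial, dropper's own z axis and vertical above 0.6 rad).
It fails at once if the plain plate is pulled out of its slot (distance of blank_mid from where it was at the start of the episode above 0.03 m).
It fails at once if the spool is dropped down the spindle (horizontal distance between spool_mid and spindle_seat below 0.01 m and z of spool_mid in the frame of spindle_seat below 0.11 m and linear speed of spool above 0.6 m/s).
It also fails if it takes over 72 s, if anything falls off the work surface, if the arm or the gripper's body presses on something with over 40 N, if the wrist force passes 120 N, or if a joint passes its speed limit or range.

## Working session

There is one attempt and no reset: what is moved stays moved. The work goes in short steps, Python scripts to look and compute and a tool call to move; the robot and the scene stay as the last step left them, time stands still between calls to the robot, and variables do not carry over. Pictures are saved under pics/ and viewed, at most 10 in all, crops included, and the job is handed in when it is done.

Besides the shell and the picture viewer there is one more tool, called after "Request:" by a JSON object that holds its "method" and its "body". send_rows: Moves the arm, as the interface text tells. Shifts and turns lie within -1 to 1; 1 stands for 500 mm of shift or 30 degrees of turn. Its arguments: {"type":"object","properties":{"motion":{"type":"array"},"grip_force":{"type":"number"}},"required":["motion"]}

```bash
mkdir -p pics; cat > h.py <<'E'
import numpy as np,cv2,json
from scipy.spatial.transform import Rotation as R
from workcell import env
def grab(name,tag):
    s=env.state(); g=env.grab_frame(name)
    f=240/np.tan(np.radians(g["vertical_fov"])/2)
    if name=="wrist":
        Rt=R.from_euler('xyz',s["ee_rot"],degrees=True).as_matrix()
        T=np.eye(4);T[:3,:3]=Rt;T[:3,3]=s["ee_pos"]
        W=T@np.array(g["T_tool_cam"])
    else:
        Rm=R.from_rotvec(np.ravel(g["rvec"])).as_matrix();W=np.eye(4);W[:3,:3]=Rm.T;W[:3,3]=-Rm.T@np.ravel(g["tvec"])
    cv2.imwrite(f"pics/{tag}.png",g["frame"][:,:,::-1])
    json.dump(dict(W=W.tolist(),f=f,cx=g["cx"],cy=g["cy"],k1=g["k1"]),open(f"pics/{tag}.json","w"))
def ray(tag,u,v):
    c=json.load(open(f"pics/{tag}.json"));W=np.array(c["W"])
    K=np.array([[c["f"],0,c["cx"]],[0,c["f"],c["cy"]],[0,0,1.]])
    p=cv2.undistortPoints(np.array([[[u,v]]],float),K,np.array([c["k1"],0,0,0.])).ravel()
    # forward model r*(1+k1 r^2) = OpenCV
    return W[:3,3],W[:3,:3]@np.array([p[0],p[1],1])
def atz(tag,u,v,z):
    o,d=ray(tag,u,v);return np.round(o+d*(z-o[2])/d[2],1)
def tri(*obs):
    A=np.zeros((3,3));b=np.zeros(3)
    L=[ray(*x) for x in obs]
    for o,d in L:
        d=d/np.linalg.norm(d);P=np.eye(3)-np.outer(d,d);A+=P;b+=P@o
    x=np.linalg.solve(A,b)
    return np.round(x,1),[round(float(np.linalg.norm(np.cross(x-o,d/np.linalg.norm(d)))),1) for o,d in L]
def proj(tag,X):
    c=json.load(open(f"pics/{tag}.json"));W=np.linalg.inv(np.array(c["W"]))
    K=np.array([[c["f"],0,c["cx"]],[0,c["f"],c["cy"]],[0,0,1.]])
    p=cv2.projectPoints(np.array(X,float).reshape(-1,1,3),cv2.Rodrigues(W[:3,:3])[0],W[:3,3],K,np.array([c["k1"],0,0,0.]))[0]
    return p.reshape(-1,2).round(1)
E
python3 - <<'E'
from h import *
grab("scene","s0");grab("top","t0")
s=env.state();print(s["ee_pos"],s["ee_rot"],s["time_s"],env.grasp_offset)
for t in("s0","t0"):c=json.load(open(f"pics/{t}.json"));print(np.array(c["W"]).round(2),c["f"])
E
```

```text
[229.98881879 526.51662844 213.19536406] [-1.79909606e+02 -6.26231148e-04  1.56403452e+02] 0.1 18.8
[[-2.60000e-01  7.00000e-01 -6.70000e-01  1.11251e+03]
 [ 9.70000e-01  1.80000e-01 -1.90000e-01  2.29870e+02]
 [-1.00000e-02 -7.00000e-01 -7.20000e-01  7.44260e+02]
 [ 0.00000e+00  0.00000e+00  0.00000e+00  1.00000e+00]] 439.11543871305486
[[ 3.00000e-02 -1.00000e+00  9.00000e-02  4.00940e+02]
 [-1.00000e+00 -2.00000e-02  1.00000e-02  5.12300e+01]
 [-1.00000e-02 -9.00000e-02 -1.00000e+00  1.52078e+03]
 [ 0.00000e+00  0.00000e+00  0.00000e+00  1.00000e+00]] 573.845426497298
```

View pics/s0.png

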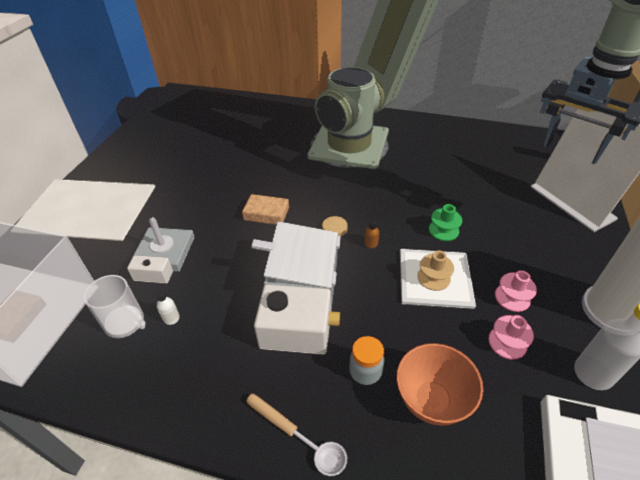

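View pics/t0.png

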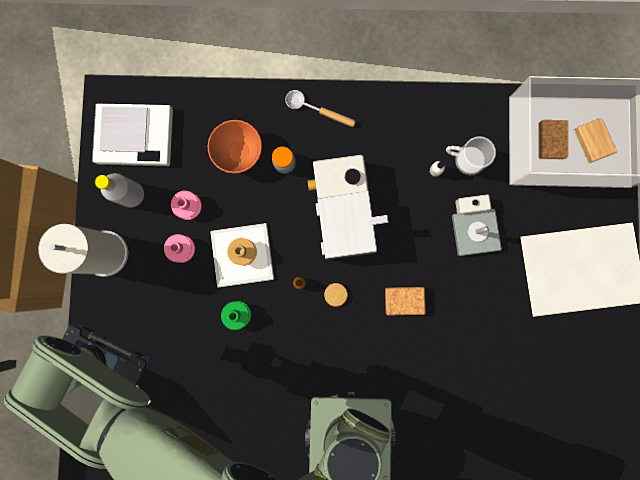

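The cardboard-tan spool on the pad, scene (437,270) and top (242,251), is the target. The look-alikes are the pink ones, top (186,205) and (179,248), and the green one, top (236,315). The maker is at top (345,205), with its tab pointing right at (380,219). The winder is at top (478,230).

```bash
cat >> h.py <<'E'
def tiles(out,L,w=100,h=75,k=4):
    T=[]
    for tag,u,v in L:
        im=cv2.imread(f"pics/{tag}.png");c=im[v:v+h,u:u+w]
        c=cv2.resize(c,None,fx=k,fy=k,interpolation=cv2.INTER_CUBIC)
        for i in range(0,w,10):
            cv2.line(c,(i*k,0),(i*k,12 if i%50==0 else 5),(0,255,255),1)
        for i in range(0,h,10): cv2.line(c,(0,i*k),(12 if i%50==0 else 5,i*k),(0,255,255),1)
        cv2.putText(c,f"{u},{v}",(20,14),0,.4,(0,255,255),1);T.append(c)
    cv2.imwrite(f"pics/{out}.png",np.vstack([np.hstack(T[:2]),np.hstack(T[2:])]))
E
python3 - <<'E'
from h import *
tiles("c1",[("t0",195,215),("s0",390,235),("t0",440,190),("s0",115,210)])
tiles("c2",[("t0",300,150),("s0",245,215),("t0",300,200),("s0",245,285)])
E
```

```text
(no output)
```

View pics/c1.png

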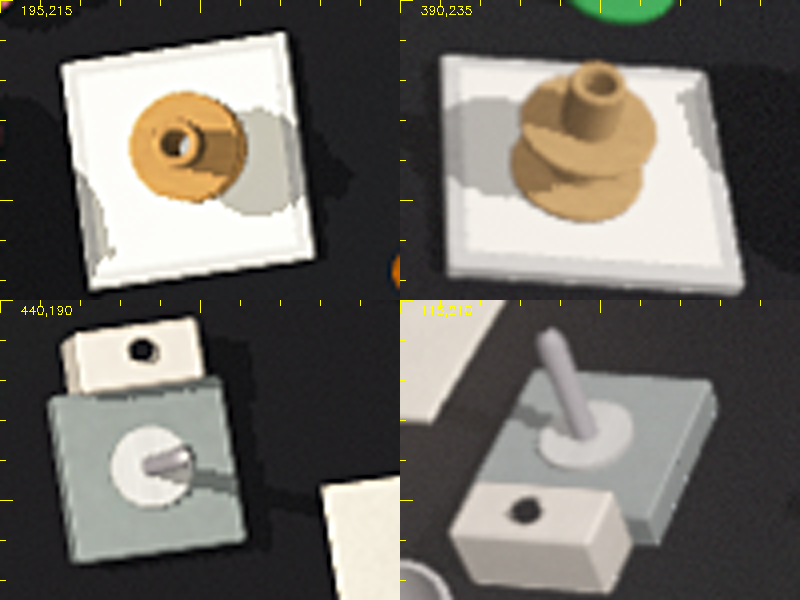

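View pics/c2.png

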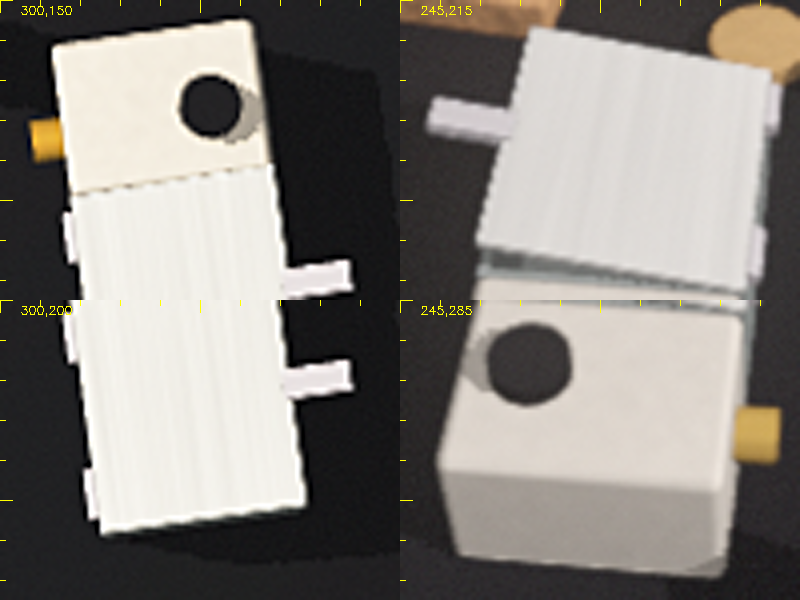

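Crops: spool hub top at t0 (240,251) / s0 (440,255.5), the cardboard one as wanted. The spindle tip is at t0 (486,229) / s0 (152,218), and the seat disc at t0 (478,232) / s0 (162,244). The flap's hinge knuckles are at t0 left (318,209) and (322,273). The tab tip is at t0 (388,219) / s0 (252,243), and the flap is slightly ajar.

```bash
python3 - <<'E'
from h import *
t=lambda u,v:("t0",u,v)
s=lambda u,v:("s0",u,v)
print("hubtop",tri(t(240,251),s(440,255.5)))
print("pad t",[atz("t0",*p,10) for p in((210.5,231.2),(266.5,223.2),(273.5,279.5),(217.5,287.5))])
print("pad s",[atz("s0",*p,10) for p in((400.25,249),(466.75,253),(475.7,306.5),(401.7,303))])
print("disc",tri(t(478,231.75),s(161.75,243.75)),"tip",tri(t(486.2,229.2),s(152,218.2)))
print("tabtip",tri(t(388,219),s(252,243)),"tabbase",tri(t(371.2,220.7),s(272,245.7)))
print("house",[atz("t0",*p,82) for p in((313.75,161.2),(362.5,155),(367.5,191.2),(317.5,198))])
print("flap",[atz("t0",*p,82) for p in((325,283.2),(376,276),(319,201),(368,192))])
print("block",[atz("t0",*p,25) for p in((453,289/4+215-0),)])
print("flap hinge/near corner", tri(t(376,276),s(378-0,222)) if 0 else "")
print("flapcorners tri A(tab,+x)",tri(t(368.2,192),s(245+80/4,215+243/4)),"B(hinge,+x)",tri(t(318.5,201),s(245+347/4,215+290/4)),"C(tab,-x)",tri(t(376,276.5),s(245+130/4,215+28/4)),"D(hinge,-x)",tri(t(325,283.2),s(245+374/4,215+72/4)))
E
```

```text
hubtop (array([468.8, 291.8,  79.3]), [3.8, 3.8])
pad t [array([522.8, 379.6,  10. ]), array([547.6, 231.9,  10. ]), array([399.6, 208.4,  10. ]), array([375.1, 354.7,  10. ])]
pad s [array([402.8, 212.5,  10. ]), array([378., 361.,  10.]), array([525.5, 384.7,  10. ]), array([553.9, 236.9,  10. ])]
disc (array([ 536.2, -321. ,   25.1]), [1.8, 1.8]) tip (array([ 535.5, -321. ,  104.4]), [2.1, 2.1])
tabtip (array([555.3, -78.9, 108.2]), [1.3, 1.3]) tabbase (array([550.4, -37.8, 106. ]), [1.2, 1.2])
house [array([702. , 108.4,  82. ]), array([720.9, -15.2,  82. ]), array([628.1, -29.7,  82. ]), array([607.8,  96.4,  82. ])]
flap [array([393.7,  71.9,  82. ]), array([414.8, -54.9,  82. ]), array([600.2,  92.4,  82. ]), array([626.1, -31. ,  82. ])]
block [array([ 391.4, -258.4,   25. ])]
flap hinge/near corner 
flapcorners tri A(tab,+x) (array([622.7, -28.3,  98.4]), [2.4, 2.4]) B(hinge,+x) (array([600.5,  97.1,  74.5]), [3.3, 3.3]) C(tab,-x) (array([417.2, -66.7,  43.9]), [9.5, 9.5]) D(hinge,-x) (array([394.4,  68.9,  18.7]), [4.1, 4.1])
```

Request:
{"method": "send_rows", "body": {"motion": [{"tx": 0,"ty": 0,"tz": 0,"rx": 0,"ry": 0,"rz": 0.3233,"gripper": -1},{"tx": 0,"ty": 0,"tz": 0,"rx": 0,"ry": 0,"rz": 0.3233,"gripper": -1},{"tx": 0,"ty": 0,"tz": 0,"rx": 0,"ry": 0,"rz": 0.3233,"gripper": -1},{"tx": 0,"ty": 0,"tz": 0,"rx": 0,"ry": 0,"rz": 0.3233,"gripper": -1},{"tx": 0,"ty": 0,"tz": 0,"rx": 0,"ry": 0,"rz": 0.3233,"gripper": -1},{"tx": 0,"ty": 0,"tz": 0,"rx": 0,"ry": 0,"rz": 0.3233,"gripper": -1},{"tx": -0.0888,"ty": 0.0667,"tz": -0.0133,"rx": 0,"ry": 0,"rz": 0,"gripper": -1},{"tx": -0.0888,"ty": 0.0667,"tz": -0.0133,"rx": 0,"ry": 0,"rz": 0,"gripper": -1},{"tx": -0.0888,"ty": 0.0667,"tz": -0.0133,"rx": 0,"ry": 0,"rz": 0,"gripper": -1},{"tx": -0.0888,"ty": 0.0667,"tz": -0.0133,"rx": 0,"ry": 0,"rz": 0,"gripper": -1},{"tx": -0.0888,"ty": 0.0667,"tz": -0.0133,"rx": 0,"ry": 0,"rz": 0,"gripper": -1},{"tx": -0.0888,"ty": 0.0667,"tz": -0.0133,"rx": 0,"ry": 0,"rz": 0,"gripper": -1}]}}

```text
time_s: 1.6
ee_pos: [467.2, 290.3, 253.8]
ee_rot: [-180.0, 0.0, 98.2]
force: [0.5, 0.4, 0.3]
gripper_width: 91.3
gripper_force: 0.0
```

Request:
{"method": "send_rows", "body": {"motion": [{"tx": 0,"ty": 0,"tz": 0,"rx": 0,"ry": 0,"rz": 0,"gripper": -1},{"tx": 0,"ty": 0,"tz": 0,"rx": 0,"ry": 0,"rz": 0,"gripper": -1}]}}

```text
time_s: 1.85
ee_pos: [465.8, 291.9, 253.3]
ee_rot: [-179.9, -0.0, 98.2]
force: [-1.5, 0.1, -0.6]
gripper_width: 91.4
gripper_force: 0.0
```

```bash
python3 - <<'E'
from h import *
grab("wrist","w1")
s=env.state();print(s["ee_pos"],s["ee_rot"],s["force"])
c=json.load(open("pics/w1.json"));print(np.array(c["W"]).round(2),c["f"])
for z in(10,82):print(proj("w1",[[466,293,z]]))
E
```

```text
[465.41414143 292.29429215 253.36226822] [-1.79922955e+02 -5.40830058e-03  9.82468079e+01] [-0.16898916  0.23809968 -0.49449162]
[[ 9.9000e-01  1.4000e-01  3.0000e-02  4.5579e+02]
 [ 1.4000e-01 -9.6000e-01 -2.5000e-01  3.6145e+02]
 [-0.0000e+00  2.5000e-01 -9.7000e-01  4.2428e+02]
 [ 0.0000e+00  0.0000e+00  0.0000e+00  1.0000e+00]] 348.5886957534374
[[317.5 209.7]]
[[317.5 221.6]]
```

View pics/w1.png

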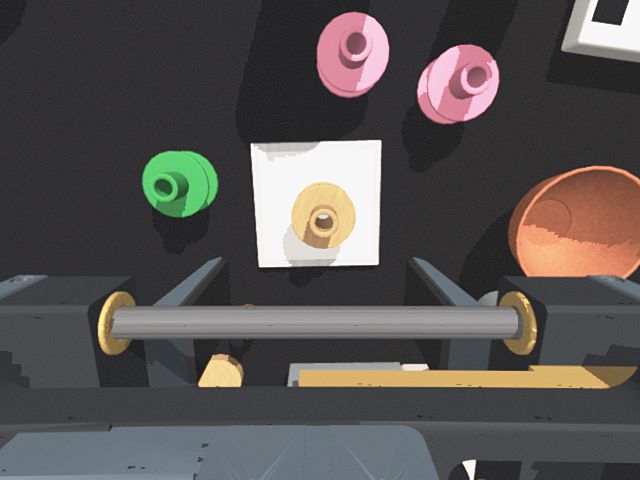

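Wrist view: cardboard spool hub top at (323,221), flange centre about (323,215), pad corners at (251,143), (381,140), (379,265) and (259,267). Green and pink spools are well clear.

```bash
python3 - <<'E'
from h import *
print("hub",atz("w1",323,220.5,82),tri(("w1",323,220.5),("t0",240,251),("s0",440,255.5)), tri(("w1",323,220.5),("t0",240,251)))
P=[atz("w1",*p,10) for p in((251,143),(381,140),(379.5,265),(259.5,267))];print(P,np.mean(P,0))
for tag in("w1","t0","s0"):
    im=cv2.imread(f"pics/{tag}.png").astype(int);b,g,r=im[...,0],im[...,1],im[...,2]
    m=((r-b>50)&(g>80)&(r>110)).astype(np.uint8)
    n,l,st,ce=cv2.connectedComponentsWithStats(m);print(tag,[(st[i].tolist()) for i in range(1,n) if st[i,4]>200])
E
```

```text
hub [471.2 294.9  82. ] (array([469.8, 292.7,  79.4]), [2.3, 4.7, 3.2]) (array([471. , 290.9,  61.4]), [1.2, 1.2])
[array([379.9, 358.4,  10. ]), array([526.4, 382.6,  10. ]), array([552.6, 234.8,  10. ]), array([404.4, 211.1,  10. ])] [465.825 296.725  10.   ]
w1 [[317, 12, 69, 85, 2850], [417, 45, 82, 79, 2410], [515, 166, 125, 113, 11018], [291, 182, 65, 67, 3252], [98, 292, 37, 63, 1110], [500, 292, 37, 63, 1140], [198, 354, 45, 33, 1094], [299, 365, 338, 24, 5994]]
t0 [[319, 107, 36, 20, 262], [575, 118, 42, 45, 1150], [207, 120, 54, 53, 911], [542, 120, 27, 39, 957], [272, 147, 21, 21, 338], [0, 164, 38, 148, 1725], [171, 191, 30, 29, 594], [164, 234, 30, 28, 588], [227, 238, 30, 28, 596], [324, 283, 23, 24, 430], [385, 287, 40, 28, 1086]]
s0 [[315, 0, 26, 81, 1609], [622, 174, 18, 53, 560], [242, 194, 47, 30, 1077], [322, 216, 26, 20, 353], [418, 250, 36, 40, 1013], [496, 271, 40, 41, 834], [490, 315, 42, 44, 933], [353, 336, 31, 32, 748], [397, 344, 86, 79, 3160], [247, 394, 50, 42, 664]]
```

```bash
python3 - <<'E'
from h import *
print(atz("w1",323.5,215.2,51), atz("t0",241.5,251.5,51))
s=env.state();psi=np.radians(98.25);d=np.array([470.8-s["ee_pos"][0],294.5-s["ee_pos"][1]])
print(s["ee_pos"],d@[np.cos(psi),np.sin(psi)]/500,d@[np.sin(psi),-np.cos(psi)]/500)
E
```

```text
[472.3 294.7  51. ] [469.2 288.7  51. ]
[465.41414143 292.29429215 253.36226822] 0.0028201017233623897 0.011293250411887036
```

Request:
{"method": "send_rows", "body": {"motion": [{"tx": 0.003,"ty": 0.012,"tz": 0.04,"gripper": -1},{"tz": 0.07,"gripper": -1},{"tz": 0.07,"gripper": -1},{"tz": 0.066,"gripper": -1},{"tz": 0,"gripper": -1},{"tz": 0,"gripper": -1}]}}

```text
invalid input at $.motion[0]: expected keys tx, ty, tz, rx, ry, rz, gripper
```

```bash
python3 - <<'E'
from h import *
grab("wrist","w2")
s=env.state();print(s["ee_pos"])
p=proj("w2",[[471.3,294.6,82],[471.3,294.6,51]]);print(p)
im=cv2.imread("pics/w2.png");v=int(p[0,1])
cv2.imwrite("pics/w2c.png",cv2.resize(im[v-90:v+60,220:420],None,fx=4,fy=4,interpolation=cv2.INTER_CUBIC));print(v-90)
E
```

```text
[465.2625742  292.59673792 253.49204906]
[[323.3 221.3]
 [322.8 215.6]]
131
```

View pics/w2c.png

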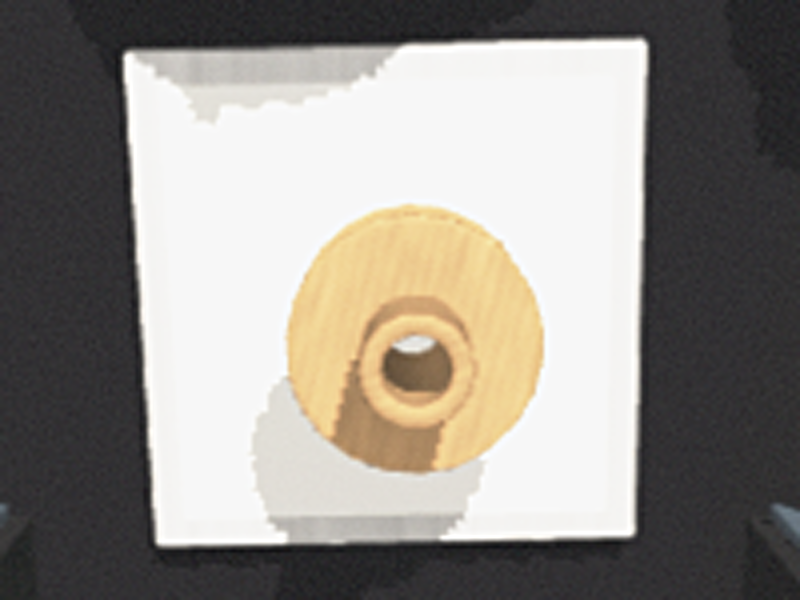

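The move was refused because every key is required, so this is the same view enlarged: hub ring at (324.6,223.5), flange centre at (323.9,216.5).

```bash
python3 - <<'E'
from h import *
print(atz("w2",324.6,223.5,82),atz("w2",323.9,216.3,51),tri(("w2",324.6,223.5),("t0",240,251)))
E
```

```text
[472.9 292.5  82. ] [472.6 294.   51. ] (array([471.6, 289.8,  68.5]), [2.0, 2.0])
```

Request:
{"method": "send_rows", "body": {"motion": [{"tx": 0.001,"ty": 0.013,"tz": 0.04,"rx": 0,"ry": 0,"rz": 0,"gripper": -1},{"tx": 0,"ty": 0,"tz": 0.07,"rx": 0,"ry": 0,"rz": 0,"gripper": -1},{"tx": 0,"ty": 0,"tz": 0.07,"rx": 0,"ry": 0,"rz": 0,"gripper": -1},{"tx": 0,"ty": 0,"tz": 0.066,"rx": 0,"ry": 0,"rz": 0,"gripper": -1},{"tx": 0,"ty": 0,"tz": 0,"rx": 0,"ry": 0,"rz": 0,"gripper": -1},{"tx": 0,"ty": 0,"tz": 0,"rx": 0,"ry": 0,"rz": 0,"gripper": -1}]}}

```text
time_s: 2.7
ee_pos: [472.9, 294.4, 132.1]
ee_rot: [179.9, -0.0, 98.3]
force: [-0.1, -0.2, 0.1]
gripper_width: 91.0
gripper_force: 0.0
```

```bash
python3 - <<'E'
from h import *
grab("wrist","w3")
s=env.state();print(s["ee_pos"])
print(proj("w3",[[472,293.5,82],[472,294.5,51]]))
im=cv2.imread("pics/w3.png").astype(int);b,g,r=im[...,0],im[...,1],im[...,2]
m=((r-b>40)&(g>60)).astype(np.uint8)
n,l,st,ce=cv2.connectedComponentsWithStats(m);print([(st[i].tolist()) for i in range(1,n) if st[i,4]>300])
# edges of flange: row extents near centre
for v in range(120,300,15):
    x=np.flatnonzero(m[v,200:450]);print(v,(x.min()+200,x.max()+200) if len(x) else None)
E
```

```text
[473.23954302 294.40411784 132.49424602]
[[315.5 260.6]
 [315.7 246.7]]
[[306, 0, 108, 76, 5593], [450, 0, 130, 115, 9134], [269, 196, 94, 97, 6780], [602, 215, 38, 70, 1538], [98, 292, 37, 62, 1053], [500, 292, 37, 62, 1106], [193, 359, 31, 28, 437], [299, 365, 337, 24, 5907]]
120 None
135 None
150 None
165 None
180 None
195 None
210 (np.int64(284), np.int64(347))
225 (np.int64(275), np.int64(356))
240 (np.int64(270), np.int64(362))
255 (np.int64(269), np.int64(361))
270 (np.int64(275), np.int64(356))
285 (np.int64(290), np.int64(342))
```

Request:
{"method": "send_rows", "body": {"motion": [{"tx": 0,"ty": -0.002,"tz": 0.04,"rx": 0,"ry": 0,"rz": 0,"gripper": -1},{"tx": 0,"ty": 0,"tz": 0.05,"rx": 0,"ry": 0,"rz": 0,"gripper": -1},{"tx": 0,"ty": 0,"tz": 0.04,"rx": 0,"ry": 0,"rz": 0,"gripper": -1},{"tx": 0,"ty": 0,"tz": 0.022,"rx": 0,"ry": 0,"rz": 0,"gripper": -1},{"tx": 0,"ty": 0,"tz": 0,"rx": 0,"ry": 0,"rz": 0,"gripper": -1},{"tx": 0,"ty": 0,"tz": 0,"rx": 0,"ry": 0,"rz": 0,"gripper": -1},{"tx": 0,"ty": 0,"tz": 0,"rx": 0,"ry": 0,"rz": 0,"gripper": 1},{"tx": 0,"ty": 0,"tz": 0,"rx": 0,"ry": 0,"rz": 0,"gripper": 1},{"tx": 0,"ty": 0,"tz": 0,"rx": 0,"ry": 0,"rz": 0,"gripper": 1},{"tx": 0,"ty": 0,"tz": 0,"rx": 0,"ry": 0,"rz": 0,"gripper": 1},{"tx": 0,"ty": 0,"tz": 0,"rx": 0,"ry": 0,"rz": 0,"gripper": 1},{"tx": 0,"ty": 0,"tz": 0,"rx": 0,"ry": 0,"rz": 0,"gripper": 1}], "grip_force": 12}}

```text
time_s: 4.25
ee_pos: [471.6, 293.1, 54.8]
ee_rot: [-180.0, -0.0, 98.2]
force: [-0.6, 0.5, 0.6]
gripper_width: 34.0
gripper_force: 0.0
```

Request:
{"method": "send_rows", "body": {"motion": [{"tx": 0,"ty": 0,"tz": 0,"rx": 0,"ry": 0,"rz": 0,"gripper": 1},{"tx": 0,"ty": 0,"tz": 0,"rx": 0,"ry": 0,"rz": 0,"gripper": 1},{"tx": 0,"ty": 0,"tz": 0,"rx": 0,"ry": 0,"rz": 0,"gripper": 1}]}}

```text
time_s: 4.62
ee_pos: [471.6, 293.1, 54.8]
ee_rot: [180.0, -0.0, 98.2]
force: [0.5, -0.9, -1.0]
gripper_width: 30.0
gripper_force: 12.0
```

Request:
{"method": "send_rows", "body": {"motion": [{"tx": 0,"ty": 0,"tz": -0.04,"rx": 0,"ry": 0,"rz": 0,"gripper": 1},{"tx": 0,"ty": 0,"tz": -0.1,"rx": 0,"ry": 0,"rz": 0,"gripper": 1},{"tx": 0,"ty": 0,"tz": -0.1,"rx": 0,"ry": 0,"rz": 0,"gripper": 1},{"tx": 0,"ty": 0,"tz": -0.1,"rx": 0,"ry": 0,"rz": 0,"gripper": 1},{"tx": 0,"ty": 0,"tz": -0.08,"rx": 0,"ry": 0,"rz": 0,"gripper": 1},{"tx": -0.06,"ty": -0.003,"tz": 0,"rx": 0,"ry": 0,"rz": 0,"gripper": 1},{"tx": -0.1,"ty": -0.006,"tz": 0,"rx": 0,"ry": 0,"rz": 0,"gripper": 1},{"tx": -0.11,"ty": -0.006,"tz": 0,"rx": 0,"ry": 0,"rz": 0,"gripper": 1},{"tx": -0.11,"ty": -0.006,"tz": 0,"rx": 0,"ry": 0,"rz": 0,"gripper": 1},{"tx": -0.11,"ty": -0.006,"tz": 0,"rx": 0,"ry": 0,"rz": 0,"gripper": 1},{"tx": -0.11,"ty": -0.006,"tz": 0,"rx": 0,"ry": 0,"rz": 0,"gripper": 1},{"tx": -0.11,"ty": -0.006,"tz": 0,"rx": 0,"ry": 0,"rz": 0,"gripper": 1}]}}

```text
time_s: 6.12
ee_pos: [502.7, -62.7, 264.8]
ee_rot: [180.0, -0.0, 98.2]
force: [0.6, 0.3, -0.7]
gripper_width: 30.0
gripper_force: 12.0
```

Request:
{"method": "send_rows", "body": {"motion": [{"tx": -0.11,"ty": -0.006,"tz": 0,"rx": 0,"ry": 0,"rz": 0,"gripper": 1},{"tx": -0.11,"ty": -0.006,"tz": 0,"rx": 0,"ry": 0,"rz": 0,"gripper": 1},{"tx": -0.11,"ty": -0.006,"tz": 0,"rx": 0,"ry": 0,"rz": 0,"gripper": 1},{"tx": -0.11,"ty": -0.006,"tz": 0,"rx": 0,"ry": 0,"rz": 0,"gripper": 1},{"tx": -0.11,"ty": -0.006,"tz": 0,"rx": 0,"ry": 0,"rz": 0,"gripper": 1},{"tx": -0.11,"ty": -0.006,"tz": 0,"rx": 0,"ry": 0,"rz": 0,"gripper": 1},{"tx": -0.06,"ty": -0.003,"tz": 0,"rx": 0,"ry": 0,"rz": 0,"gripper": 1},{"tx": 0,"ty": 0,"tz": 0,"rx": 0,"ry": 0,"rz": 0,"gripper": 1},{"tx": 0,"ty": 0,"tz": 0,"rx": 0,"ry": 0,"rz": 0,"gripper": 1},{"tx": 0,"ty": 0,"tz": 0,"rx": 0,"ry": 0,"rz": 0,"gripper": 1}]}}

```text
time_s: 7.38
ee_pos: [535.3, -418.8, 265.2]
ee_rot: [180.0, -0.0, 98.3]
force: [0.3, 0.5, -0.6]
gripper_width: 30.0
gripper_force: 12.0
```

```bash
python3 - <<'E'
from h import *
grab("wrist","w4")
s=env.state();print(s["ee_pos"],s["ee_rot"],s["gripper_width"],s["force"])
p=proj("w4",[[536,-321,30],[536,-321,110]]);print(p)
im=cv2.imread("pics/w4.png");v=int(p[:,1].mean());u=int(p[:,0].mean())
print(u-60,v-60)
A=cv2.resize(im[max(v-60,0):v+60,u-60:u+60],(600,600),interpolation=cv2.INTER_CUBIC)
B=cv2.resize(im[:,220:420],(200,480));B=cv2.copyMakeBorder(B,0,120,0,0,0)
cv2.imwrite("pics/w4c.png",np.hstack([A,B]))
E
```

```text
[ 535.33226144 -418.88466284  265.29747049] [ 1.79979459e+02 -2.06804213e-03  9.82886391e+01] 30.12549422854307 [ 0.17693106  0.0925064  -0.36297075]
[[330.1 125.3]
 [333.5 119.1]]
271 62
```

View pics/w4c.png

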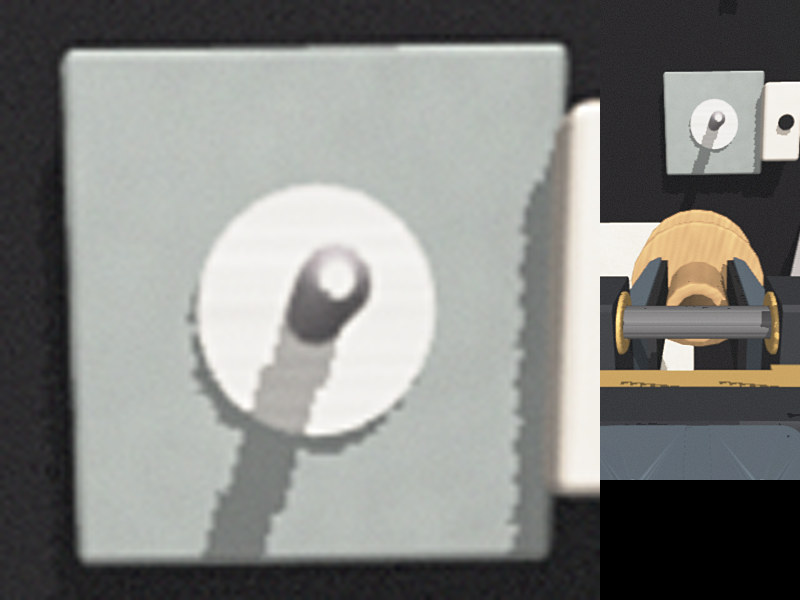

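The disc centre is at w4 (334.3,124) and the spindle tip at about (338.5,117.5). The spool is still held straight, with its flange centre near column 320.

```bash
python3 - <<'E'
from h import *
print(atz("w4",333.9,123.6,30),atz("w4",338.2,117.3,110),atz("w4",338.2,117.3,106))
B=[atz("w4",271-.4+a/5,62-.4+b/5,25) for a,b in((63,49),(566,45),(550,560),(80,562))];print(B,np.mean(B,0))
print(tri(("w4",333.9,123.6),("t0",478,231.75)),tri(("w4",338.2,117.3),("t0",486.2,229.2)),tri(("w4",338.2,117.3),("s0",152,218.2)))
# held spool: flange ext
s=env.state();im=cv2.imread("pics/w4.png").astype(int);b,g,r=im[...,0],im[...,1],im[...,2]
m=((r-b>40)&(g>60))[:,200:440]
for v in range(205,260,8):
    x=np.flatnonzero(m[v]);print(v,(x.min()+200,x.max()+200) if len(x) else None)
z=s["ee_pos"][2]
c=np.array(s["ee_pos"])
th=np.linspace(0,2*np.pi,72)
P=proj("w4",np.c_[c[0]+36*np.cos(th),c[1]+36*np.sin(th),np.full(72,z-4)]);print("upper flange pred",P.min(0),P.max(0))
P=proj("w4",np.c_[c[0]+36*np.cos(th),c[1]+36*np.sin(th),np.full(72,z-45)]);print("lower flange pred",P.min(0),P.max(0))
E
```

```text
[ 539.9 -318.6   30. ] [ 539.9 -318.9  110. ] [ 540.  -318.6  106. ]
[array([ 477.7, -273.5,   25. ]), array([ 584.8, -257.3,   25. ]), array([ 602.2, -364.9,   25. ]), array([ 494.4, -380.8,   25. ])] [ 539.775 -319.125   25.   ]
(array([ 537.8, -319.4,   36.5]), [1.8, 1.8]) (array([ 537.6, -319.7,  115.4]), [2.0, 2.0]) (array([ 538.8, -317.5,  107.2]), [1.7, 1.7])
205 None
213 (np.int64(296), np.int64(337))
221 (np.int64(282), np.int64(352))
229 (np.int64(274), np.int64(360))
237 (np.int64(269), np.int64(366))
245 (np.int64(265), np.int64(369))
253 (np.int64(260), np.int64(375))
upper flange pred [250.1 219.8] [384.6 345.8]
lower flange pred [261.7 207.1] [372.6 312.8]
```

```bash
python3 - <<'E'
from h import *
from scipy.optimize import least_squares
im=cv2.imread("pics/w4.png").astype(int);b,g,r=im[...,0],im[...,1],im[...,2]
m=((r-b>30)&(r>70))
c=np.array([535.33,-418.88,265.3])
e=[]
for u in range(285,352,4):
    v=np.flatnonzero(m[195:260,u]); e.append((u,195+v[0]-.5))
for v in range(222,240,3):
    x=np.flatnonzero(m[v,200:440])+200; e+= [(x[0]-.5,v),(x[-1]+.5,v)]
e=np.array(e);print(e[:17,1])
# lower flange top-edge visible: z range -45..-40
def res(p):
    W=np.array([atz_("w4",u,v,c[2]+p[2]) for u,v in e]); return np.hypot(W[:,0]-c[0]-p[0],W[:,1]-c[1]-p[1])-36
def atz_(t,u,v,z):
    o,d=ray(t,u,v);return o+d*(z-o[2])/d[2]
for dz in(-45,-40):
    r_=least_squares(lambda p:res([p[0],p[1],dz]),[0,0]);print(dz,r_.x.round(2),np.sqrt(np.mean(r_.fun**2)).round(2))
r_=least_squares(res,[0,0,-43]);print(r_.x,np.sqrt(np.mean(r_.fun**2)))
E
```

```text
[217.5 216.5 213.5 211.5 210.5 210.5 209.5 208.5 208.5 208.5 209.5 209.5
 210.5 212.5 213.5 215.5 218.5]
-45 [ 0.1  -0.94] 0.22
-40 [-0.   -0.28] 0.27
[  0.0974541   -0.91862273 -44.8193806 ] 0.22293595829912688
```

Request:
{"method": "send_rows", "body": {"motion": [{"tx": 0.06,"ty": 0.011,"tz": 0,"rx": 0,"ry": 0,"rz": 0,"gripper": 1},{"tx": 0.08,"ty": 0.015,"tz": 0,"rx": 0,"ry": 0,"rz": 0,"gripper": 1},{"tx": 0.058,"ty": 0.011,"tz": 0,"rx": 0,"ry": 0,"rz": 0,"gripper": 1},{"tx": 0,"ty": 0,"tz": 0.06,"rx": 0,"ry": 0,"rz": 0,"gripper": 1},{"tx": 0,"ty": 0,"tz": 0.07,"rx": 0,"ry": 0,"rz": 0,"gripper": 1},{"tx": 0,"ty": 0,"tz": 0.05,"rx": 0,"ry": 0,"rz": 0,"gripper": 1},{"tx": 0,"ty": 0,"tz": 0,"rx": 0,"ry": 0,"rz": 0,"gripper": 1},{"tx": 0,"ty": 0,"tz": 0,"rx": 0,"ry": 0,"rz": 0,"gripper": 1}]}}

```text
time_s: 8.43
ee_pos: [540.0, -319.5, 176.4]
ee_rot: [179.9, 0.1, 98.2]
force: [0.7, -0.2, -0.4]
gripper_width: 29.8
gripper_force: 12.0
```

```bash
python3 - <<'E'
from h import *
grab("scene","s5");grab("top","t5");grab("wrist","w5")
s=env.state();print(s["ee_pos"])
c=s["ee_pos"]
print(proj("s5",[[c[0],c[1],130],[539.3,-318.5,110]]),proj("t5",[[c[0],c[1],130],[539.3,-318.5,110]]))
tiles("c5",[("s5",100,170),("t5",430,180),("w5",270,200),("w5",270,260)])
E
```

```text
[ 540.01238846 -319.78604004  176.42819112]
[[146.8 210.8]
 [150.3 217.6]] [[487.7 226.8]
 [485.  227.9]]
```

View pics/c5.png

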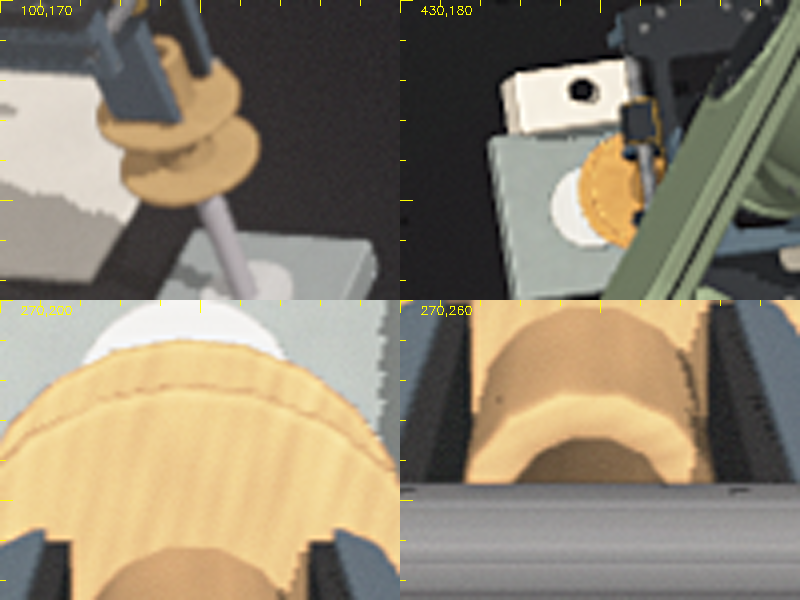

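The spool hovers just over the spindle. In the scene crop the spindle axis looks slightly to the right (+y) of the flange centre, so I measure that precisely.

```bash
python3 - <<'E'
from h import *
im=cv2.imread("pics/s5.png").astype(int);b,g,r=im[...,0],im[...,1],im[...,2]
m=(r-b>35)&(r>60)
ext=[]
for v in range(198,223,2):
    x=np.flatnonzero(m[v,120:180])+120;print(v,x.min(),x.max())
print("spindle rows")
for v in range(224,240,2): print(v,im[v,140:172].mean(1).astype(int).tolist())
# predictions of lower flange (z=131.6..136.6) silhouettes with TCP xy + spool offset(0,-.5)
s=env.state();c=s["ee_pos"];th=np.linspace(0,6.28,180)
P=np.vstack([proj("s5",np.c_[c[0]+36*np.cos(th),c[1]-.5+36*np.sin(th),np.full(180,z)]) for z in(131.6,136.6)])
print(P.min(0),P.max(0))
S=np.array([[539.3,-318.5,z] for z in(40,60,80)]);print(proj("s5",S))
E
```

```text
198 124 158
200 124 161
202 125 163
204 126 164
206 129 164
208 131 164
210 130 163
212 130 162
214 130 161
216 131 158
218 133 155
220 136 149Traceback (most recent call last):
  File "<stdin>", line 6, in <module>
    return umr_minimum(a, axis, None, out, keepdims, initial, where)
ValueError: zero-size array to reduction operation minimum which has no identity
```

```bash
python3 - <<'E'
from h import *
im=cv2.imread("pics/s5.png").astype(int)
for v in range(222,240,2): print(v,im[v,144:170].mean(1).astype(int).tolist())
s=env.state();c=s["ee_pos"];th=np.linspace(0,6.28,180)
for dy in(-.5,):
  P=np.vstack([proj("s5",np.c_[c[0]+36*np.cos(th),c[1]+dy+36*np.sin(th),np.full(180,z)]) for z in(131.6,136.6)])
  print(P.min(0),P.max(0))
S=np.array([[539.3,-318.5,z] for z in(40,60,80,95)]);print(proj("s5",S),proj("s5",S+[0,5,0])[0])
E
```

```text
222 [58, 58, 55, 51, 55, 81, 112, 140, 165, 173, 176, 178, 142, 86, 52, 48, 54, 51, 53, 54, 54, 51, 48, 53, 50, 51]
224 [56, 52, 54, 54, 52, 61, 96, 129, 150, 165, 172, 178, 177, 137, 76, 52, 51, 49, 52, 51, 47, 53, 51, 53, 49, 51]
226 [53, 53, 53, 49, 55, 56, 67, 103, 132, 153, 168, 176, 178, 170, 120, 61, 53, 48, 48, 50, 48, 51, 48, 49, 50, 49]
228 [56, 53, 53, 73, 131, 154, 153, 138, 125, 137, 158, 169, 176, 178, 166, 151, 148, 147, 131, 123, 119, 116, 113, 98, 93, 88]
230 [53, 56, 76, 142, 166, 165, 165, 163, 145, 127, 140, 160, 172, 177, 176, 168, 163, 164, 164, 163, 164, 164, 164, 164, 163, 165]
232 [50, 81, 138, 163, 166, 165, 164, 165, 163, 146, 132, 146, 163, 173, 177, 175, 167, 162, 165, 163, 163, 163, 165, 163, 165, 165]
234 [86, 143, 166, 165, 166, 163, 164, 163, 164, 161, 137, 132, 151, 166, 175, 177, 174, 165, 164, 165, 165, 166, 165, 165, 164, 163]
236 [103, 125, 135, 135, 151, 163, 165, 166, 165, 165, 158, 133, 136, 155, 170, 177, 177, 177, 198, 203, 201, 200, 202, 199, 200, 192]
238 [114, 115, 112, 114, 114, 128, 136, 136, 137, 155, 159, 152, 132, 141, 159, 172, 176, 177, 178, 195, 203, 204, 205, 207, 208, 208]
[128.1 197.4] [163.7 221.8]
[[159.4 240.4]
 [156.9 234.1]
 [154.3 227.7]
 [152.3 222.7]] [161.3 240.7]
```

Request:
{"method": "send_rows", "body": {"motion": [{"tx": 0.0035,"ty": -0.001,"tz": 0,"rx": 0,"ry": 0,"rz": 0,"gripper": 1},{"tx": 0,"ty": 0,"tz": 0.01,"rx": 0,"ry": 0,"rz": 0,"gripper": 1},{"tx": 0,"ty": 0,"tz": 0.01,"rx": 0,"ry": 0,"rz": 0,"gripper": 1},{"tx": 0,"ty": 0,"tz": 0.01,"rx": 0,"ry": 0,"rz": 0,"gripper": 1},{"tx": 0,"ty": 0,"tz": 0.01,"rx": 0,"ry": 0,"rz": 0,"gripper": 1},{"tx": 0,"ty": 0,"tz": 0,"rx": 0,"ry": 0,"rz": 0,"gripper": 1}]}}

```text
time_s: 9.32
ee_pos: [538.3, -317.6, 154.1]
ee_rot: [-179.9, -0.1, 98.2]
force: [0.3, -0.5, -0.8]
gripper_width: 30.0
gripper_force: 12.0
```

Request:
{"method": "send_rows", "body": {"motion": [{"tx": 0,"ty": 0,"tz": 0.008,"rx": 0,"ry": 0,"rz": 0,"gripper": 1},{"tx": 0,"ty": 0,"tz": 0.008,"rx": 0,"ry": 0,"rz": 0,"gripper": 1},{"tx": 0,"ty": 0,"tz": 0,"rx": 0,"ry": 0,"rz": 0,"gripper": 1}]}}

```text
time_s: 9.7
ee_pos: [538.4, -317.7, 146.4]
ee_rot: [-180.0, -0.0, 98.2]
force: [-0.1, -0.3, -1.1]
gripper_width: 30.2
gripper_force: 12.0
```

Request:
{"method": "send_rows", "body": {"motion": [{"tx": 0,"ty": 0,"tz": 0.008,"rx": 0,"ry": 0,"rz": 0,"gripper": 1},{"tx": 0,"ty": 0,"tz": 0.008,"rx": 0,"ry": 0,"rz": 0,"gripper": 1},{"tx": 0,"ty": 0,"tz": 0,"rx": 0,"ry": 0,"rz": 0,"gripper": 1}]}}

```text
time_s: 10.07
ee_pos: [538.3, -317.6, 138.3]
ee_rot: [-180.0, -0.0, 98.2]
force: [0.7, -0.0, -0.7]
gripper_width: 30.2
gripper_force: 12.0
```

Request:
{"method": "send_rows", "body": {"motion": [{"tx": 0,"ty": 0,"tz": 0.012,"rx": 0,"ry": 0,"rz": 0,"gripper": 1},{"tx": 0,"ty": 0,"tz": 0.012,"rx": 0,"ry": 0,"rz": 0,"gripper": 1},{"tx": 0,"ty": 0,"tz": 0.012,"rx": 0,"ry": 0,"rz": 0,"gripper": 1},{"tx": 0,"ty": 0,"tz": 0.012,"rx": 0,"ry": 0,"rz": 0,"gripper": 1},{"tx": 0,"ty": 0,"tz": 0,"rx": 0,"ry": 0,"rz": 0,"gripper": 1}]}}

```text
time_s: 10.7
ee_pos: [538.2, -317.6, 114.1]
ee_rot: [-179.9, -0.1, 98.2]
force: [-0.8, 0.5, -2.1]
gripper_width: 29.8
gripper_force: 12.0
```

Request:
{"method": "send_rows", "body": {"motion": [{"tx": 0,"ty": 0,"tz": 0.012,"rx": 0,"ry": 0,"rz": 0,"gripper": 1},{"tx": 0,"ty": 0,"tz": 0.012,"rx": 0,"ry": 0,"rz": 0,"gripper": 1},{"tx": 0,"ty": 0,"tz": 0.012,"rx": 0,"ry": 0,"rz": 0,"gripper": 1},{"tx": 0,"ty": 0,"tz": 0.012,"rx": 0,"ry": 0,"rz": 0,"gripper": 1},{"tx": 0,"ty": 0,"tz": 0.008,"rx": 0,"ry": 0,"rz": 0,"gripper": 1},{"tx": 0,"ty": 0,"tz": 0,"rx": 0,"ry": 0,"rz": 0,"gripper": 1}]}}

```text
time_s: 11.45
ee_pos: [538.4, -317.7, 86.4]
ee_rot: [-180.0, -0.0, 98.2]
force: [0.6, -0.6, -1.3]
gripper_width: 30.2
gripper_force: 12.0
```

Request:
{"method": "send_rows", "body": {"motion": [{"tx": 0,"ty": 0,"tz": 0.006,"rx": 0,"ry": 0,"rz": 0,"gripper": 1},{"tx": 0,"ty": 0,"tz": 0.006,"rx": 0,"ry": 0,"rz": 0,"gripper": 1},{"tx": 0,"ty": 0,"tz": 0.006,"rx": 0,"ry": 0,"rz": 0,"gripper": 1},{"tx": 0,"ty": 0,"tz": 0.003,"rx": 0,"ry": 0,"rz": 0,"gripper": 1},{"tx": 0,"ty": 0,"tz": 0,"rx": 0,"ry": 0,"rz": 0,"gripper": 1},{"tx": 0,"ty": 0,"tz": 0,"rx": 0,"ry": 0,"rz": 0,"gripper": 1}]}}

```text
time_s: 12.2
ee_pos: [538.6, -317.8, 76.4]
ee_rot: [180.0, 0.0, 98.2]
force: [0.2, 0.0, -0.4]
gripper_width: 30.1
gripper_force: 12.0
```

Request:
{"method": "send_rows", "body": {"motion": [{"tx": 0,"ty": 0,"tz": 0.002,"rx": 0,"ry": 0,"rz": 0,"gripper": 1},{"tx": 0,"ty": 0,"tz": 0.002,"rx": 0,"ry": 0,"rz": 0,"gripper": 1},{"tx": 0,"ty": 0,"tz": 0,"rx": 0,"ry": 0,"rz": 0,"gripper": 1},{"tx": 0,"ty": 0,"tz": 0,"rx": 0,"ry": 0,"rz": 0,"gripper": 1}]}}

```text
time_s: 12.7
ee_pos: [538.7, -317.8, 74.8]
ee_rot: [180.0, 0.0, 98.2]
force: [-1.0, 0.8, 3.1]
gripper_width: 30.2
gripper_force: 12.0
```

Request:
{"method": "send_rows", "body": {"motion": [{"tx": 0,"ty": 0,"tz": 0,"rx": 0,"ry": 0,"rz": 0,"gripper": -1},{"tx": 0,"ty": 0,"tz": 0,"rx": 0,"ry": 0,"rz": 0,"gripper": -1},{"tx": 0,"ty": 0,"tz": 0,"rx": 0,"ry": 0,"rz": 0,"gripper": -1},{"tx": 0,"ty": 0,"tz": 0,"rx": 0,"ry": 0,"rz": 0,"gripper": -1},{"tx": 0,"ty": 0,"tz": 0,"rx": 0,"ry": 0,"rz": 0,"gripper": -1},{"tx": 0,"ty": 0,"tz": 0,"rx": 0,"ry": 0,"rz": 0,"gripper": -1},{"tx": 0,"ty": 0,"tz": -0.04,"rx": 0,"ry": 0,"rz": 0,"gripper": -1},{"tx": 0,"ty": 0,"tz": -0.08,"rx": 0,"ry": 0,"rz": 0,"gripper": -1},{"tx": 0,"ty": 0,"tz": -0.11,"rx": 0,"ry": 0,"rz": 0,"gripper": -1},{"tx": 0,"ty": 0,"tz": -0.11,"rx": 0,"ry": 0,"rz": 0,"gripper": -1},{"tx": 0,"ty": 0,"tz": 0,"rx": 0,"ry": 0,"rz": 0,"gripper": -1}]}}

```text
time_s: 14.08
ee_pos: [540.7, -319.1, 250.0]
ee_rot: [179.5, 0.4, 98.2]
force: [-0.2, -0.8, 0.1]
gripper_width: 91.0
gripper_force: 0.0
```

```bash
python3 - <<'E'
from h import *
grab("scene","s6");grab("wrist","w6")
s=env.state();print(s["ee_pos"],s["ee_rot"])
P=proj("w6",[[538.8,-318.3,102]])[0];print(P)
im=cv2.imread("pics/s6.png").astype(int);b,g,r=im[...,0],im[...,1],im[...,2]
m=((r-b>35)&(r>60)).astype(np.uint8);n,l,st,ce=cv2.connectedComponentsWithStats(m)
print([st[i].tolist() for i in range(1,n) if 100<st[i,0]<200 and st[i,4]>100])
th=np.linspace(0,6.28,180)
Q=np.vstack([proj("s6",np.c_[538.8+36*np.cos(th),-318.3+36*np.sin(th),np.full(180,z)]) for z in(30,35,66,71)]+[proj("s6",np.c_[538.8+15*np.cos(th),-318.3+15*np.sin(th),np.full(180,102)])]);print(Q.min(0),Q.max(0))
E
```

```text
[ 538.42823029 -317.70524444  244.47030317] [1.79974998e+02 1.41648383e-02 9.82113708e+01]
[315.7 227.9]
[[135, 0, 203, 99, 16086], [140, 215, 38, 39, 1025]]
[139.  215.5] [176.8 254.9]
```

Request:
{"method": "send_rows", "body": {"motion": [{"tx": 0.08,"ty": 0.015,"tz": -0.03,"rx": 0,"ry": 0,"rz": 0,"gripper": -1},{"tx": 0.1,"ty": 0.018,"tz": 0,"rx": 0,"ry": 0,"rz": 0,"gripper": -1},{"tx": 0.11,"ty": 0.019,"tz": 0,"rx": 0,"ry": 0,"rz": 0,"gripper": -1},{"tx": 0.08,"ty": 0.015,"tz": 0,"rx": 0,"ry": 0,"rz": 0,"gripper": -1},{"tx": 0,"ty": 0,"tz": 0,"rx": 0,"ry": 0,"rz": 0,"gripper": -1},{"tx": 0,"ty": 0,"tz": 0,"rx": 0,"ry": 0,"rz": 0,"gripper": -1}]}}

```text
time_s: 14.92
ee_pos: [544.8, -130.3, 258.0]
ee_rot: [-179.9, -0.0, 98.2]
force: [0.6, 0.2, -0.0]
gripper_width: 91.1
gripper_force: 0.0
```

```bash
python3 - <<'E'
from h import *
grab("wrist","w7")
s=env.state();print(s["ee_pos"],s["ee_rot"])
print("pred tip/base/well corners",proj("w7",[[555,-79,105],[551,-38,103]]))
im=cv2.imread("pics/w7.png");g=cv2.cvtColor(im,cv2.COLOR_BGR2GRAY)
m=(g>130).astype(np.uint8)
n,l,st,ce=cv2.connectedComponentsWithStats(m)
for i in range(1,n):
    if st[i,4]>400:
        print(st[i].tolist(),ce[i].round(1))
p=proj("w7",[[555,-70,105]])[0].astype(int)
for v in range(p[1]-60,p[1]+30,4):
    x=np.flatnonzero(m[v]); 
    x=x[(x>p[0]-60)&(x<p[0]+60)];print(v,(x.min(),x.max(),len(x)) if len(x) else None)
E
```

```text
[ 544.91941657 -130.75151533  258.20976678] [-1.79885740e+02 -1.64385242e-02  9.81710363e+01]
pred tip/base/well corners [[336.3 173.8]
 [339.  126.5]]
[145, 0, 58, 53, 2511] [174.   23.6]
[253, 0, 288, 173, 34789] [387.4  64. ]
[578, 36, 62, 90, 1483] [611.  85.]
[121, 145, 67, 91, 5138] [152.9 189.2]
[112, 318, 308, 5, 711] [252.  320.9]
[251, 339, 351, 49, 8894] [387.5 368.1]
[448, 460, 28, 20, 411] [463.  470.8]
103 (np.int64(278), np.int64(396), 119)
107 (np.int64(278), np.int64(396), 119)
111 (np.int64(278), np.int64(396), 119)
115 (np.int64(278), np.int64(396), 119)
119 (np.int64(278), np.int64(396), 119)
123 (np.int64(278), np.int64(396), 119)
127 (np.int64(278), np.int64(396), 119)
131 (np.int64(332), np.int64(352), 21)
135 (np.int64(332), np.int64(351), 20)
139 (np.int64(332), np.int64(351), 20)
143 (np.int64(332), np.int64(351), 20)
147 (np.int64(332), np.int64(351), 20)
151 (np.int64(332), np.int64(351), 20)
155 (np.int64(332), np.int64(352), 21)
159 (np.int64(332), np.int64(352), 21)
163 (np.int64(332), np.int64(352), 21)
167 (np.int64(332), np.int64(352), 21)
171 (np.int64(332), np.int64(352), 21)
175 None
179 None
183 None
187 None
191 None
```

```bash
python3 - <<'E'
from h import *
for z in (85,95,105,112):
    a=atz("w7",342,172.8,z);b=atz("w7",342,129.5,z);l=atz("w7",331.5,165,z);r=atz("w7",352.4,165,z)
    print(z,a,b,"w",np.linalg.norm(l-r))
print(tri(("w7",342,172.8),("s0",252,243.5)),tri(("w7",342,172.8),("t0",388,219)))
print(tri(("w7",342,129.5),("s0",272,245.7)),tri(("w7",342,129.5),("t0",371.2,220.7)))
# maker yaw/centre from panel left edge & housing boundary
im=cv2.imread("pics/w7.png");g=cv2.cvtColor(im,cv2.COLOR_BGR2GRAY);m=g>130
for v in range(0,130,16):
    x=np.flatnonzero(m[v,200:560])+200;print(v,x.min(),x.max(),end="; ")
for u in (260,300,380,420,430,440,480,520):
    x=np.flatnonzero(m[:200,u]);print(u,x.max(),end="; ")
E
```

```text
85 [561.5 -78.4  85. ] [555.1 -39.   85. ] w 20.09601950636005
95 [560.7 -77.9  95. ] [554.5 -39.6  95. ] w 19.502051174171463
105 [560.  -77.4 105. ] [553.9 -40.2 105. ] w 18.978935691971838
112 [559.4 -77.  112. ] [553.5 -40.7 112. ] w 18.582787734890562
(array([559.2, -76.3, 111.3]), [0.8, 0.8]) (array([557.9, -78.8, 106.5]), [2.5, 2.5])
(array([552.6, -38.2, 107.5]), [2.5, 2.5]) (array([553.8, -39.6,  88.3]), [1.2, 1.2])
0 253 540; 16 200 538; 32 200 536; 48 255 534; 64 255 532; 80 256 529; 96 256 527; 112 257 525; 128 257 520; 260 130; 300 129; 380 128; 420 127; 430 129; 440 129; 480 128; 520 128;
```

Request:
{"method": "send_rows", "body": {"motion": [{"tx": 0.04,"ty": 0.014,"tz": 0,"rx": 0,"ry": 0,"rz": 0,"gripper": -1},{"tx": 0.08,"ty": 0.028,"tz": 0.03,"rx": 0,"ry": 0,"rz": 0,"gripper": -1},{"tx": 0,"ty": 0,"tz": 0.08,"rx": 0,"ry": 0,"rz": 0,"gripper": -1},{"tx": 0,"ty": 0,"tz": 0.08,"rx": 0,"ry": 0,"rz": 0,"gripper": -1},{"tx": 0,"ty": 0,"tz": 0.06,"rx": 0,"ry": 0,"rz": 0,"gripper": -1},{"tx": 0,"ty": 0,"tz": 0.05,"rx": 0,"ry": 0,"rz": 0,"gripper": -1},{"tx": 0,"ty": 0,"tz": 0.036,"rx": 0,"ry": 0,"rz": 0,"gripper": 0.2},{"tx": 0,"ty": 0,"tz": 0,"rx": 0,"ry": 0,"rz": 0,"gripper": 0.2},{"tx": 0,"ty": 0,"tz": 0,"rx": 0,"ry": 0,"rz": 0,"gripper": 0.2},{"tx": 0,"ty": 0,"tz": 0,"rx": 0,"ry": 0,"rz": 0,"gripper": 0.2}], "grip_force": 15}}

```text
time_s: 16.23
ee_pos: [558.2, -68.0, 92.3]
ee_rot: [179.9, 0.0, 98.2]
force: [0.4, 0.4, -0.4]
gripper_width: 54.2
gripper_force: 0.0
```

Request:
{"method": "send_rows", "body": {"motion": [{"tx": 0,"ty": 0,"tz": 0,"rx": 0,"ry": 0,"rz": 0,"gripper": 1},{"tx": 0,"ty": 0,"tz": 0,"rx": 0,"ry": 0,"rz": 0,"gripper": 1},{"tx": 0,"ty": 0,"tz": 0,"rx": 0,"ry": 0,"rz": 0,"gripper": 1},{"tx": 0,"ty": 0,"tz": 0,"rx": 0,"ry": 0,"rz": 0,"gripper": 1},{"tx": 0,"ty": 0,"tz": 0,"rx": 0,"ry": 0,"rz": 0,"gripper": 1},{"tx": 0,"ty": 0,"tz": 0,"rx": 0,"ry": 0,"rz": 0,"gripper": 1}]}}

```text
time_s: 16.98
ee_pos: [557.5, -67.5, 91.4]
ee_rot: [-180.0, -0.0, 98.2]
force: [0.1, 1.3, 1.1]
gripper_width: 17.5
gripper_force: 15.0
```

```bash
python3 - <<'E'
from h import *
s=env.state();p=np.array(s["ee_pos"]);print(p,s["ee_rot"],s["gripper_width"],s["force"])
r=159;h_out0=r*np.cos(.139)-4*np.sin(.139)
prev=(h_out0,78+r*np.sin(.139)+4*np.cos(.139))
# tool x = -out approx (tool x world=(cos98.2,sin98.2)=(-.143,.99)) ; tool z = -up
print("tx,tz units")
for th in np.linspace(.139,1.78,13)[1:]:
    q=(r*np.cos(th)-4*np.sin(th),78+r*np.sin(th)+4*np.cos(th))
    print(round(th,2),round(-(q[0]-prev[0])/500,4),round(-(q[1]-prev[1])/500,4));prev=q
E
```

```text
[557.497762   -67.49979406  91.3546956 ] [-1.79999607e+02 -9.65776466e-04  9.82305089e+01] 17.470068353286237 [0.08807645 1.31771094 1.13691588]
tx,tz units
0.28 0.01 -0.0423
0.41 0.0157 -0.0405
0.55 0.0211 -0.038
0.69 0.0261 -0.0348
0.82 0.0306 -0.0309
0.96 0.0345 -0.0265
1.1 0.0378 -0.0215
1.23 0.0403 -0.0162
1.37 0.0422 -0.0105
1.51 0.0432 -0.0047
1.64 0.0434 0.0013
1.78 0.0429 0.0072
```

Tab gripped (17.5 mm wide). I swing it in two parts and watch the force.

Request:
{"method": "send_rows", "body": {"motion": [{"tx": 0.005,"ty": 0,"tz": -0.021,"rx": 0,"ry": 0,"rz": 0,"gripper": 1},{"tx": 0.005,"ty": 0,"tz": -0.021,"rx": 0,"ry": 0,"rz": 0,"gripper": 1},{"tx": 0.008,"ty": 0,"tz": -0.02,"rx": 0,"ry": 0,"rz": 0,"gripper": 1},{"tx": 0.008,"ty": 0,"tz": -0.02,"rx": 0,"ry": 0,"rz": 0,"gripper": 1},{"tx": 0,"ty": 0,"tz": 0,"rx": 0,"ry": 0,"rz": 0,"gripper": 1}]}}

```text
time_s: 17.6
ee_pos: [555.2, -53.3, 133.3]
ee_rot: [180.0, -0.1, 98.2]
force: [-0.5, 5.1, -1.6]
gripper_width: 17.6
gripper_force: 15.0
```

Request:
{"method": "send_rows", "body": {"motion": [{"tx": 0.0105,"ty": 0,"tz": -0.019,"rx": 0,"ry": 0,"rz": 0,"gripper": 1},{"tx": 0.0105,"ty": 0,"tz": -0.019,"rx": 0,"ry": 0,"rz": 0,"gripper": 1},{"tx": 0.013,"ty": 0,"tz": -0.0174,"rx": 0,"ry": 0,"rz": 0,"gripper": 1},{"tx": 0.013,"ty": 0,"tz": -0.0174,"rx": 0,"ry": 0,"rz": 0,"gripper": 1},{"tx": 0.0153,"ty": 0,"tz": -0.0155,"rx": 0,"ry": 0,"rz": 0,"gripper": 1},{"tx": 0.0153,"ty": 0,"tz": -0.0155,"rx": 0,"ry": 0,"rz": 0,"gripper": 1},{"tx": 0,"ty": 0,"tz": 0,"rx": 0,"ry": 0,"rz": 0,"gripper": 1}]}}

```text
time_s: 18.48
ee_pos: [549.1, -14.9, 184.5]
ee_rot: [-179.9, -0.1, 98.2]
force: [-1.8, 5.9, -6.8]
gripper_width: 17.6
gripper_force: 15.0
```

Request:
{"method": "send_rows", "body": {"motion": [{"tx": 0.0185,"ty": 0,"tz": -0.0115,"rx": 0,"ry": 0,"rz": 0,"gripper": 1},{"tx": 0.0185,"ty": 0,"tz": -0.0115,"rx": 0,"ry": 0,"rz": 0,"gripper": 1},{"tx": 0.019,"ty": 0,"tz": -0.0105,"rx": 0,"ry": 0,"rz": 0,"gripper": 1},{"tx": 0.019,"ty": 0,"tz": -0.0105,"rx": 0,"ry": 0,"rz": 0,"gripper": 1},{"tx": 0.02,"ty": 0,"tz": -0.008,"rx": 0,"ry": 0,"rz": 0,"gripper": 1},{"tx": 0.02,"ty": 0,"tz": -0.008,"rx": 0,"ry": 0,"rz": 0,"gripper": 1},{"tx": 0,"ty": 0,"tz": 0,"rx": 0,"ry": 0,"rz": 0,"gripper": 1}]}}

```text
time_s: 19.35
ee_pos: [540.2, 41.6, 214.3]
ee_rot: [-179.8, -0.0, 98.2]
force: [-6.0, 0.8, -3.9]
gripper_width: 17.5
gripper_force: 15.0
```

Request:
{"method": "send_rows", "body": {"motion": [{"tx": 0.021,"ty": -0.002,"tz": -0.005,"rx": 0,"ry": 0,"rz": 0,"gripper": 1},{"tx": 0.021,"ty": -0.002,"tz": -0.005,"rx": 0,"ry": 0,"rz": 0,"gripper": 1},{"tx": 0.0215,"ty": -0.001,"tz": -0.0023,"rx": 0,"ry": 0,"rz": 0,"gripper": 1},{"tx": 0.0215,"ty": 0,"tz": -0.0023,"rx": 0,"ry": 0,"rz": 0,"gripper": 1},{"tx": 0.0217,"ty": 0,"tz": 0.0007,"rx": 0,"ry": 0,"rz": 0,"gripper": 1},{"tx": 0.0217,"ty": 0,"tz": 0.0007,"rx": 0,"ry": 0,"rz": 0,"gripper": 1},{"tx": 0,"ty": 0,"tz": 0,"rx": 0,"ry": 0,"rz": 0,"gripper": 1}]}}

```text
time_s: 20.23
ee_pos: [530.1, 104.8, 220.5]
ee_rot: [-180.0, -0.0, 98.3]
force: [-1.1, -1.4, -11.1]
gripper_width: 18.2
gripper_force: 15.0
```

Request:
{"method": "send_rows", "body": {"motion": [{"tx": 0.0215,"ty": 0,"tz": 0.0036,"rx": 0,"ry": 0,"rz": 0,"gripper": 1},{"tx": 0.0215,"ty": 0,"tz": 0.0036,"rx": 0,"ry": 0,"rz": 0,"gripper": 1},{"tx": 0.01,"ty": 0,"tz": 0.0025,"rx": 0,"ry": 0,"rz": 0,"gripper": 1},{"tx": 0,"ty": 0,"tz": 0,"rx": 0,"ry": 0,"rz": 0,"gripper": 1},{"tx": 0,"ty": 0,"tz": 0,"rx": 0,"ry": 0,"rz": 0,"gripper": 1}]}}

```text
time_s: 20.85
ee_pos: [526.1, 130.2, 215.8]
ee_rot: [-180.0, -0.0, 98.2]
force: [-2.8, -2.8, -10.8]
gripper_width: 17.9
gripper_force: 15.0
```

Request:
{"method": "send_rows", "body": {"motion": [{"tx": 0,"ty": 0,"tz": 0,"rx": 0,"ry": 0,"rz": 0,"gripper": -1},{"tx": 0,"ty": 0,"tz": 0,"rx": 0,"ry": 0,"rz": 0,"gripper": -1},{"tx": 0,"ty": 0,"tz": 0,"rx": 0,"ry": 0,"rz": 0,"gripper": -1},{"tx": 0,"ty": 0,"tz": 0,"rx": 0,"ry": 0,"rz": 0,"gripper": -1},{"tx": 0,"ty": 0,"tz": -0.05,"rx": 0,"ry": 0,"rz": 0,"gripper": -1},{"tx": 0,"ty": 0,"tz": -0.08,"rx": 0,"ry": 0,"rz": 0,"gripper": -1},{"tx": 0,"ty": 0,"tz": -0.07,"rx": 0,"ry": 0,"rz": 0,"gripper": -1},{"tx": -0.1,"ty": -0.003,"tz": 0,"rx": 0,"ry": 0,"rz": 0,"gripper": -1},{"tx": -0.1,"ty": -0.003,"tz": 0,"rx": 0,"ry": 0,"rz": 0,"gripper": -1},{"tx": -0.1,"ty": -0.003,"tz": 0.05,"rx": 0,"ry": 0,"rz": 0,"gripper": -1},{"tx": -0.08,"ty": -0.002,"tz": 0.1,"rx": 0,"ry": 0,"rz": 0,"gripper": -1},{"tx": 0,"ty": 0,"tz": 0,"rx": 0,"ry": 0,"rz": 0,"gripper": -1}]}}

```text
time_s: 22.35
ee_pos: [546.0, -59.8, 238.5]
ee_rot: [-179.6, -0.1, 98.0]
force: [0.3, 1.2, 0.5]
gripper_width: 91.0
gripper_force: 0.0
```

Request:
{"method": "send_rows", "body": {"motion": [{"tx": 0,"ty": 0,"tz": 0,"rx": 0,"ry": 0,"rz": 0,"gripper": -1}]}}

```text
time_s: 22.48
ee_pos: [548.7, -57.4, 243.1]
ee_rot: [179.9, -0.0, 98.2]
force: [0.1, 0.5, 0.5]
gripper_width: 91.3
gripper_force: 0.0
```

```bash
python3 - <<'E'
from h import *
grab("wrist","w8");grab("top","t8");grab("scene","s8")
s=env.state();print(s["ee_pos"],s["ee_rot"])
p=proj("w8",[[544.6,23,12],[544.6,23,72]]);print(p)
u,v=p.mean(0).astype(int)
im=cv2.imread("pics/w8.png");u0,v0=u-75,max(v-60,0);print(u0,v0)
A=cv2.resize(im[v0:v0+120,u0:u0+150],None,fx=4,fy=4,interpolation=cv2.INTER_CUBIC)
t=cv2.imread("pics/s8.png")[180:320,235:360]; B=cv2.resize(t,(200,224))
B=cv2.copyMakeBorder(B,0,256,0,0,cv2.BORDER_CONSTANT)
cv2.imwrite("pics/w8c.png",np.hstack([A,B]))
E
```

```text
[548.98737567 -56.82970405 243.92863928] [1.79803251e+02 2.95660891e-02 9.82978834e+01]
[[323.1 140.8]
 [324.4 139.2]]
248 80
```

View pics/w8c.png

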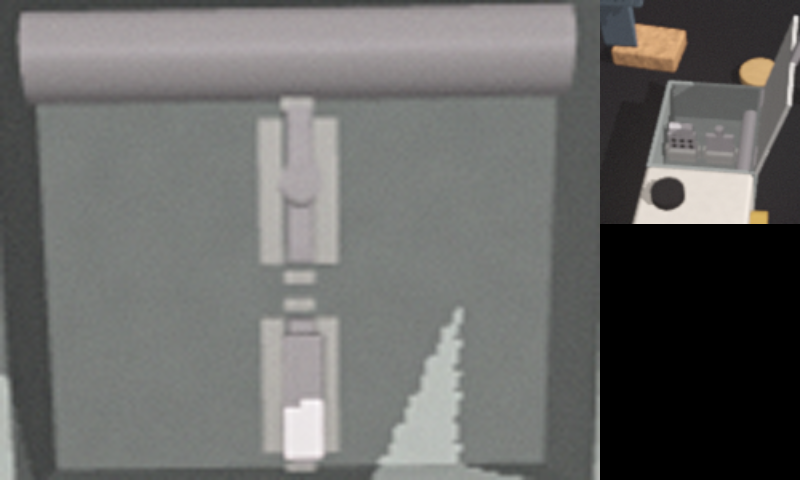

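The flap stands open past upright. In w8 the bar-headed perforated plate is in the -y slot, head top centre at (323.5,179). The round-stud plate is in the +y slot at (323,126) and stays.

```bash
python3 - <<'E'
from h import *
a=atz("w8",323.5,178.9,72);print(a,tri(("w8",323.5,178.9),("s8",286,259)))
for q in((319-.4,163.2-.4),(328.6,163.2-.4),(328.6,195-.4),(319,195-.4)): print(atz("w8",*q,72))
print("stud",atz("w8",322.5,125.5,72))
print("floor corners",[atz("w8",248+x/4,80+y/4,12) for x,y in((55,468),(543,462))],[atz("w8",248+x/4,80+y/4,12) for x,y in((38,100),(556,96))])
s=env.state();p=s["ee_pos"];print(p)
E
```

```text
[549.1 -13.6  72. ] (array([548.6, -12. ,  71.2]), [1.8, 1.8])
[542.3   0.8  72. ]
[551.7   2.1  72. ]
[556.3 -27.9  72. ]
[547.  -29.2  72. ]
stud [541.   34.8  72. ]
floor corners [array([483.6, -48.5,  12. ]), array([622.6, -27. ,  12. ])] [array([469.1,  49.6,  12. ]), array([607.2,  70.3,  12. ])]
[548.98737567 -56.82970405 243.92863928]
```

Request:
{"method": "send_rows", "body": {"motion": [{"tx": 0.045,"ty": 0.006,"tz": 0,"rx": 0,"ry": 0,"rz": 0,"gripper": 0.2},{"tx": 0.041,"ty": 0.0055,"tz": 0.03,"rx": 0,"ry": 0,"rz": 0,"gripper": 0.2},{"tx": 0,"ty": 0,"tz": 0.08,"rx": 0,"ry": 0,"rz": 0,"gripper": 0.2},{"tx": 0,"ty": 0,"tz": 0.08,"rx": 0,"ry": 0,"rz": 0,"gripper": 0.2},{"tx": 0,"ty": 0,"tz": 0.04,"rx": 0,"ry": 0,"rz": 0,"gripper": 0.2},{"tx": 0,"ty": 0,"tz": 0,"rx": 0,"ry": 0,"rz": 0,"gripper": 0.2},{"tx": 0,"ty": 0,"tz": 0,"rx": 0,"ry": 0,"rz": 0,"gripper": 0.2},{"tx": 0,"ty": 0,"tz": 0,"rx": 0,"ry": 0,"rz": 0,"gripper": 0.2}]}}

```text
time_s: 23.62
ee_pos: [548.6, -14.3, 128.7]
ee_rot: [179.8, 0.0, 98.2]
force: [0.3, 0.8, -0.5]
gripper_width: 36.6
gripper_force: 0.0
```

```bash
python3 - <<'E'
from h import *
grab("wrist","w9")
s=env.state();print(s["ee_pos"],s["ee_rot"],s["gripper_width"],s["force"])
c=[[542.3,.8,72],[551.7,2.1,72],[556.3,-27.9,72],[547,-29.2,72]]
a=proj("w9",c);print(a)
im=cv2.imread("pics/w9.png");u,v=a.mean(0).astype(int);v=min(v,400)
cv2.imwrite("pics/w9c.png",cv2.resize(im[v-75:v+75,u-100:u+100],None,fx=4,fy=4));print(u-100,v-75)
E
```

```text
[548.45753344 -14.34383543 128.53646265] [1.79845160e+02 2.44769582e-02 9.82242628e+01] 36.776513922873875 [-1.05787983 -0.63751101  0.99300103]
[[310.7 234. ]
 [324.8 234. ]
 [325.  276.6]
 [311.5 276.6]]
218 180
```

View pics/w9c.png

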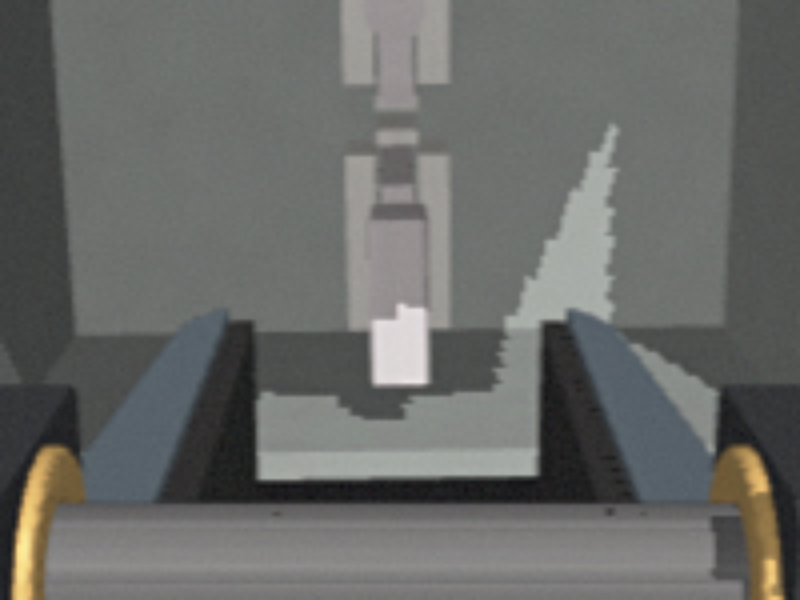

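Head at w9 (318,255) matches the 72 mm height prediction exactly, and it's centred between the fingers.

Request:
{"method": "send_rows", "body": {"motion": [{"tx": 0.001,"ty": 0,"tz": 0.05,"rx": 0,"ry": 0,"rz": 0,"gripper": 0.2},{"tx": 0,"ty": 0,"tz": 0.05,"rx": 0,"ry": 0,"rz": 0,"gripper": 0.2},{"tx": 0,"ty": 0,"tz": 0.04,"rx": 0,"ry": 0,"rz": 0,"gripper": 0.2},{"tx": 0,"ty": 0,"tz": 0.023,"rx": 0,"ry": 0,"rz": 0,"gripper": 0.2},{"tx": 0,"ty": 0,"tz": 0,"rx": 0,"ry": 0,"rz": 0,"gripper": 0.2},{"tx": 0,"ty": 0,"tz": 0,"rx": 0,"ry": 0,"rz": 0,"gripper": 1},{"tx": 0,"ty": 0,"tz": 0,"rx": 0,"ry": 0,"rz": 0,"gripper": 1},{"tx": 0,"ty": 0,"tz": 0,"rx": 0,"ry": 0,"rz": 0,"gripper": 1},{"tx": 0,"ty": 0,"tz": 0,"rx": 0,"ry": 0,"rz": 0,"gripper": 1},{"tx": 0,"ty": 0,"tz": 0,"rx": 0,"ry": 0,"rz": 0,"gripper": 1},{"tx": 0,"ty": 0,"tz": 0,"rx": 0,"ry": 0,"rz": 0,"gripper": 1}], "grip_force": 20}}

```text
time_s: 25.05
ee_pos: [547.9, -13.9, 46.2]
ee_rot: [179.9, 0.0, 98.2]
force: [-0.1, 0.5, 6.3]
gripper_width: 10.0
gripper_force: 20.0
```

Request:
{"method": "send_rows", "body": {"motion": [{"tx": 0,"ty": 0,"tz": -0.01,"rx": 0,"ry": 0,"rz": 0,"gripper": 1},{"tx": 0,"ty": 0,"tz": -0.015,"rx": 0,"ry": 0,"rz": 0,"gripper": 1},{"tx": 0,"ty": 0,"tz": -0.02,"rx": 0,"ry": 0,"rz": 0,"gripper": 1},{"tx": 0,"ty": 0,"tz": 0,"rx": 0,"ry": 0,"rz": 0,"gripper": 1}]}}

```text
time_s: 25.55
ee_pos: [547.7, -14.0, 69.1]
ee_rot: [179.9, 0.0, 98.2]
force: [-0.2, 0.7, -0.5]
gripper_width: 10.1
gripper_force: 20.0
```

Request:
{"method": "send_rows", "body": {"motion": [{"tx": 0,"ty": 0,"tz": -0.06,"rx": 0,"ry": 0,"rz": 0,"gripper": 1},{"tx": 0,"ty": 0,"tz": -0.09,"rx": 0,"ry": 0,"rz": 0,"gripper": 1},{"tx": 0,"ty": 0,"tz": -0.1,"rx": 0,"ry": 0,"rz": 0,"gripper": 1},{"tx": 0,"ty": 0,"tz": -0.1,"rx": 0,"ry": 0,"rz": 0,"gripper": 1},{"tx": 0,"ty": 0,"tz": -0.1,"rx": 0,"ry": 0,"rz": 0,"gripper": 1},{"tx": 0,"ty": 0,"tz": -0.074,"rx": 0,"ry": 0,"rz": 0,"gripper": 1},{"tx": 0,"ty": 0,"tz": 0,"rx": 0,"ry": 0,"rz": 0,"gripper": 1}]}}

```text
time_s: 26.42
ee_pos: [548.4, -14.0, 333.1]
ee_rot: [179.7, 0.1, 98.2]
force: [0.3, 0.4, -0.5]
gripper_width: 9.8
gripper_force: 20.0
```

Request:
{"method": "send_rows", "body": {"motion": [{"tx": 0.05,"ty": -0.006,"tz": 0,"rx": 0,"ry": 0,"rz": 0,"gripper": 1},{"tx": 0.09,"ty": -0.01,"tz": 0,"rx": 0,"ry": 0,"rz": 0,"gripper": 1},{"tx": 0.1,"ty": -0.012,"tz": 0,"rx": 0,"ry": 0,"rz": 0,"gripper": 1},{"tx": 0.1,"ty": -0.012,"tz": 0,"rx": 0,"ry": 0,"rz": 0,"gripper": 1},{"tx": 0.1,"ty": -0.012,"tz": 0,"rx": 0,"ry": 0,"rz": 0,"gripper": 1},{"tx": 0.1,"ty": -0.012,"tz": 0,"rx": 0,"ry": 0,"rz": 0,"gripper": 1},{"tx": 0.07,"ty": -0.007,"tz": 0,"rx": 0,"ry": 0,"rz": 0,"gripper": 1},{"tx": 0.029,"ty": -0.003,"tz": 0,"rx": 0,"ry": 0,"rz": 0,"gripper": 1},{"tx": 0,"ty": 0,"tz": 0,"rx": 0,"ry": 0,"rz": 0,"gripper": 1}]}}

```text
time_s: 27.55
ee_pos: [464.9, 296.7, 329.0]
ee_rot: [-179.9, 0.1, 98.3]
force: [-0.7, 0.0, -0.1]
gripper_width: 10.3
gripper_force: 20.0
```

Request:
{"method": "send_rows", "body": {"motion": [{"tx": 0,"ty": 0,"tz": 0.06,"rx": 0,"ry": 0,"rz": 0,"gripper": 1},{"tx": 0,"ty": 0,"tz": 0.09,"rx": 0,"ry": 0,"rz": 0,"gripper": 1},{"tx": 0,"ty": 0,"tz": 0.09,"rx": 0,"ry": 0,"rz": 0,"gripper": 1},{"tx": 0,"ty": 0,"tz": 0.06,"rx": 0,"ry": 0,"rz": 0,"gripper": 1},{"tx": 0,"ty": 0,"tz": 0.03,"rx": 0,"ry": 0,"rz": 0,"gripper": 1},{"tx": 0,"ty": 0,"tz": 0,"rx": 0,"ry": 0,"rz": 0,"gripper": 1},{"tx": 0,"ty": 0,"tz": 0,"rx": 0,"ry": 0,"rz": 0,"gripper": 1},{"tx": 0,"ty": 0,"tz": 0,"rx": 0,"ry": 0,"rz": 0,"gripper": 1},{"tx": 0,"ty": 0,"tz": 0,"rx": 0,"ry": 0,"rz": 0,"gripper": 1}]}}

```text
time_s: 28.68
ee_pos: [465.6, 297.2, 166.0]
ee_rot: [179.9, -0.0, 98.2]
force: [-0.2, 0.5, -1.0]
gripper_width: 9.8
gripper_force: 20.0
```

```bash
python3 - <<'E'
from h import *
grab("scene","s10")
s=env.state();print(s["ee_pos"],s["gripper_width"],s["gripper_force"],s["time_s"],np.abs(s["qvel"]).max())
# compare with earlier scene: flap region and spool region unchanged?
a=cv2.imread("pics/s8.png").astype(int);b=cv2.imread("pics/s10.png").astype(int)
for n,(x0,y0,x1,y1) in dict(flap=(330,185,365,290),spool=(135,210,182,258),old_spool_s6=(135,210,182,258)).items():
    ref=cv2.imread("pics/s6.png").astype(int) if "s6" in n else a
    print(n,np.abs(ref-b)[y0:y1,x0:x1].mean().round(2))
E
```

```text
[465.47657996 297.18983801 165.82654174] 9.80792228328492 19.999789595603943 28.725 0.34989958835076623
flap 6.75
spool 15.64
old_spool_s6 1.75
```

```bash
python3 -c "
from workcell import env
print(env.job_done())"
```

```text
the job is handed in; nothing more can be done
None
```

I handed the job in at about 29 s. The spool is home on the spindle and let go, and the flap was swung past upright (about 1.9 rad by my estimate). The filter plate is gripped at 20 N over the pad's middle, about 15 cm up. The hand-in gave no verdict, and I didn't re-measure the flap or the plain plate after lifting the filter.

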